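# Zero the fruit thermometer and hold it over the mango

## Robot

A 7-joint arm with a two-finger parallel gripper is mounted at the origin on the work surface. World frame = base frame: x ahead of the robot, y to its left, z up, the work surface at z = 0. Lengths are in m, angles in degrees, forces in N, time in s.
With the tool pointing down it reaches from about 0.425 to 0.875 m from the base axis. Payload 4.7 kg.
Tool frame: the origin (TCP) lies at the very end of the fingers, on their centre line; the grasp point (between the pads) lies env.grip_point_offset behind it (env.grip_point_offset is the distance from the TCP to the grasp point, in m); z points along the fingers, y is the direction in which the jaws open and shut (so a half turn about z gives the same grasp; the last joint's range is limited). The gripper opens to 87 mm and grips with 3 to 60 N. Pads are 19 mm wide; open, the fingers measure 117 mm over their backs; the gripper's body (75 mm by 190 mm) begins 51 mm behind the grasp point.
Start: joints at [68.761, 18.392, -4.016, 83.108, 1.295, 78.541, -3.26], TCP at [0.244, -0.602, 0.223] pointing down, gripper open.
Joint ranges: [-163.93, 163.93], [-17.29, 119.83], [-79.2, 71.16], [3.27, 140.29], [-89.18, 269.18], [5.43, 117.66], [-154.24, 154.24]. Speed limits (degrees/s): [147.25, 147.25, 180, 180, 180, 180, 180].

## Interface

Orientations are given as [roll, pitch, yaw] about the fixed x, y, z axes, in that order (R = Rz(yaw) Ry(pitch) Rx(roll)).
In Python, from cell import env gives the robot as it stands.
- The arm moves only by the tool send_rows, never from a script. Its argument "plan" is a list of rows, each a list of 7 numbers: the finger opening in mm, from 0 to 87, then the shift along the tool's x, y, z in mm, then the turn, a rotation vector about the tool's x, y, z in rad. A call has 1 to 12 rows; each row shifts and turns the commanded pose from where the row before left it, along the tool's axes as they then stand; what a row does not reach is not made up. A row lasts 1/10 s, in which the tool goes at most 50 mm and 8.59 degrees, less where a joint would pass 70% of its speed; a pose out of reach is approached as far as the arm can. A call is refused whole if a number of a shift passes 50 or a number of a turn 0.15, either way. A call with a gripper value outside its range is refused whole. The fingers move at their own pace and stop on an object; "grip_force" is the grip in N (left out, the last holds). Time passes only in rows, so rows that do not move let the fingers close. It gives the time, the measured TCP pose, the force and the opening at its end, in the units of the state.
- env.get_obs(): the state, without advancing time (a new reading comes with each control period).
- env.read_camera(name): name is "scene" or "top" or "wrist"; returns the picture (420x560x3 uint8, red, green, blue); there is no depth.
- env.get_calibration(name): a dict with "fx", "fy", "cx", "cy" (pixels), "extrinsics" (4x4, takes a point from camera to world coordinates). Camera axes: x right, y down, z forward; pixel columns grow to the right and rows downward; lengths in m; the calibration is good to about 2 mm. A picture is of the moment at which its call begins: read the wrist's pose just before it. get_calibration takes no time and is no camera call; for the wrist camera it gives the pose at the moment of the call.
- env.sign_off(): hands the job in, once; it reports no verdict.
Trained networks look in the newest picture that a camera, given by its name, has taken for a name from the list of things; names that differ only in an ending like _2 or _b are one class to them, and where a whole thing is asked for, a point or a joint stands for the part that bears it (a point fixed in the world has none). Each returns a list of dicts, best first, with "confidence" (0 to 1); they miss things now and then, are a little off and sometimes report something else, mostly with a low value. They report only what shows in the picture. A call takes as long as a camera call. They do not tell look-alikes from the thing itself.
- env.regions_of(camera, query): "region" (420x560 bool, what is visible of it) and "rect" ([left, top, right, bottom] in pixels, round what is visible of it).
The state is a dict: "time_s": time; "qpos": joint angles; "joint_velocities": joint speeds; "effort": joint torques, N m; "tool_pos": TCP position; "tool_rot": TCP orientation; "force": force on the tool from outside, world axes, zero at the start; "wrist_torque": the same for the moment, N m; "grip_width": finger opening in m.
Only numpy, scipy, OpenCV 4.12 (cv2) and the standard library are available. Lean on these libraries where they do the work, as an engineer would, in place of code of your own. Each camera call takes 0.05 s, during which the arm holds its last target. There are 200 camera calls.

## Task

Take the temperature of the sample mango at the inspection bench. First, while the thermometer wand is still in its holster, turn the trim knob on the cradle until the needle points at the raised tooth on the dial; then draw the wand out along its slanting holster, turn it level with its window facing straight down, and hold it with the window centred over the mango (not the mandarin) about 8 cm above the top of the fruit. Finish holding it there, still, in the gripper; do not touch the fruits and do not shift the other loose things on the bench.

Things in the scene. Friction and masses are not known exactly. Their poses are not given: they have to be found in the camera images.
- trim_grip (a point): Centre of the black bar grip of the trim knob, on its upright axis, 41 mm above the table. The bar is 42 mm long, 14 mm wide, 32 mm high (25 to 57 mm above the table), on a round skirt 44 mm across, on the cradle's plate. x runs along the bar towards its white line, z up. Light friction (0.03 N m); stays where it is left.
- trim (a joint): Angle of the trim knob, rad, growing anticlockwise seen from above; limits -2.7 to 2.7. At 0 the bar lies along the cradle's x. It is geared to the needle: the needle turns the same way by one third of the knob's angle, and both are at 0 together.
- needle (a joint): Angle of the dial needle, rad, growing anticlockwise seen from above; 0 when it points at the raised tooth. Moved by the trim knob (one third of its angle).
- needle_tip (a point): Tip of the dark needle, which is 46 mm long, 4 mm wide and turns flat over the white dial beside the knob, 20 mm above the table. x points along the needle, outward.
- mark (a point): Inner end of the raised dark tooth at the dial's rim (14 mm long, 5 mm wide, 8 mm high), 20 mm above the table: the needle's target. x points outward from the dial's centre.
- seat (a point): Point fixed to the cradle (grey plate 180 by 220 mm, 12 mm thick, bolted down): where the centre of the wand's handle is when seated, 135 mm up. Axes of the cradle, z up. The black holster rises at 40 degrees from level towards +x; it encloses the lowest 75 mm of the wand with 2.5 mm play; a ledge under the wand runs on up to 22 mm short of this point.
- wand_grip (a point): Centre of the handle of the thermometer wand (loose, 0.22 kg). x: from handle to head, y: across, z: out of the display side. Grey handle 26 mm wide (y), 28 mm thick (z), x = -75 to 50 mm; black head 24 mm wide, x = 50 to 140 mm. Balances at x = 37 mm. Seated, the head points 40 degrees down, to the cradle's -x; 90 mm back along its -x clears it. Pinch the sides at x = -30 to 5 mm.
- window (a point): Centre of the round measuring window (16 mm across) in the underside of the wand's head: 120 mm along x and 14 mm below (-z) the handle's centre. Axes as the wand's; the window looks along -z, so z straight up means the wand is level with its window facing down.
- mango_mid (a point): Centre of the sample mango: a long yellow fruit lying on its side on a white rest, 104 mm long (x), 72 mm across; its top is 82 mm above the table. Loose.
- mandarin_mid (a point): Centre of the mandarin: a squat orange fruit 68 mm across, 49 mm high, on a like rest (100 mm square, 14 mm high); its top is 63 mm above the table. Loose.
- table: The plywood inspection bench, its top at height 0.
- tape_mid (a point): Centre of a roll of tape standing flat, 90 mm across, 48 mm high; loose bystander.
- jar_mid (a point): Centre of a clear jar, 60 mm across, 80 mm high; loose bystander.
- marker_mid (a point): Middle of a marker pen lying on the bench, about 140 mm long (x), 16 mm thick; loose bystander.
- stapler_mid (a point): Middle of a stapler, 120 mm long (x), 32 mm wide, about 50 mm high; loose bystander.
- counter_mid (a point): Centre of a round steel tally counter, 48 mm across, 24 mm high; loose bystander.
There are look-alikes about, which are no part of the job. What is shaped like the part that bears wand_grip but red is not meant.

How it is judged:
By the outcome, as a careful person would: the job done as asked, in the order asked, and still so for the second after the job is handed in, while the arm keeps its last pose, push and grip.
It also fails if it takes over 64 s, if anything falls off the work surface, if the arm or the gripper's body presses on something with over 40 N, if the wrist force passes 120 N, or if a joint passes its speed limit or range.

## Working session

There is one attempt and no reset: what is moved stays moved. The work goes in short steps, Python scripts to look and compute and a tool call to move; the robot and the scene stay as the last step left them, time stands still between calls to the robot, and variables do not carry over. Pictures are saved under pics/ and viewed, about 8 in all and at most 12, crops included, and the job is handed in when it is done.

Besides the shell and the picture viewer there is one more tool, called as name([rows], argument=value, ...), one row to a line, values as JSON. send_rows: Moves the arm, as the interface text tells. Its arguments: {"type":"object","properties":{"plan":{"type":"array"},"grip_force":{"type":"number"}},"required":["plan"]}

```bash
mkdir -p pics; ls; python3 - <<'E'
from cell import env
import cv2,numpy as np
print(env.get_obs(), env.grip_point_offset)
for n in("scene","top"):
    im=env.read_camera(n); cv2.imwrite(f"pics/{n}0.png",cv2.cvtColor(im,cv2.COLOR_RGB2BGR)); np.save(f"pics/{n}0.npy",im)
    c=env.get_calibration(n); print(n,c)
    for q in ["trim_grip","needle_tip","mark","wand_grip","mango_mid","mandarin_mid","window"]:
        try: print(q,[(round(r["confidence"],2),[int(v) for v in r["rect"]]) for r in env.regions_of(n,q)][:4])
        except Exception as e: print(q,e)
E
```

```text
pics
{'time_s': 0.0, 'qpos': array([68.75986093, 18.44073573, -4.01530654, 83.17565835,  1.295923  ,
       78.54017041, -3.26130727]), 'joint_velocities': array([ 0.0317813 ,  0.05906999,  0.11640827,  0.06030181,  0.00444202,
       -0.05330485,  0.10495157]), 'effort': array([ 2.22438493e-04, -4.91286206e+01, -4.03768821e-01, -3.12528920e+01,
       -6.38740626e-02,  4.37890913e-02,  1.86187690e-04]), 'tool_pos': array([ 0.24373497, -0.60197101,  0.22143586]), 'tool_rot': array([-1.79888730e+02,  6.72056982e-03,  2.20485756e+01]), 'force': array([ 0.1120644 , -0.92032029,  0.60231455]), 'wrist_torque': array([-0.00296372, -0.02333764,  0.02586168]), 'grip_width': 0.08670425434502134} 0.0187
scene {'fx': 445.65528530839515, 'fy': 445.65528530839515, 'cx': 288.119120433174, 'cy': 210.95396547886114, 'extrinsics': array([[-0.63667539,  0.56203732, -0.52797585,  1.18383829],
       [ 0.7710228 ,  0.47549175, -0.42359349,  0.53552611],
       [ 0.01297281, -0.67677296, -0.73607748,  1.01767391],
       [ 0.        ,  0.        ,  0.        ,  1.        ]])}
trim_grip [(0.47, [293, 226,
[... 450 characters left out ...]
9490263236, 'cy': 208.40909395817965, 'extrinsics': array([[-0.03843867, -0.97366447,  0.22472198,  0.32968213],
       [-0.99924598,  0.03622187, -0.01398054,  0.01151861],
       [ 0.00547251, -0.22508992, -0.97432263,  1.01528126],
       [ 0.        ,  0.        ,  0.        ,  1.        ]])}
trim_grip [(0.73, [239, 183, 249, 195]), (0.55, [244, 212, 264, 229])]
needle_tip [(0.44, [241, 183, 250, 194])]
mark [(0.89, [179, 166, 281, 254]), (0.27, [381, 226, 391, 283])]
wand_grip [(0.87, [177, 150, 207, 213]), (0.82, [168, 287, 256, 338])]
mango_mid [(0.81, [315, 219, 346, 266])]
mandarin_mid [(0.81, [427, 232, 454, 262]), (0.68, [328, 131, 368, 173])]
window [(0.55, [168, 290, 252, 341])]
```

```bash
python3 - <<'E'
import cv2,numpy as np
a=cv2.imread("pics/scene0.png");b=cv2.imread("pics/top0.png")
cv2.imwrite("pics/v1.png",cv2.resize(a[90:330,140:460],None,fx=2.5,fy=2.5,interpolation=2))
cv2.imwrite("pics/v2.png",cv2.resize(b[120:360,150:470],None,fx=2.5,fy=2.5,interpolation=2))
E
```

```text
(no output)
```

View pics/v1.png

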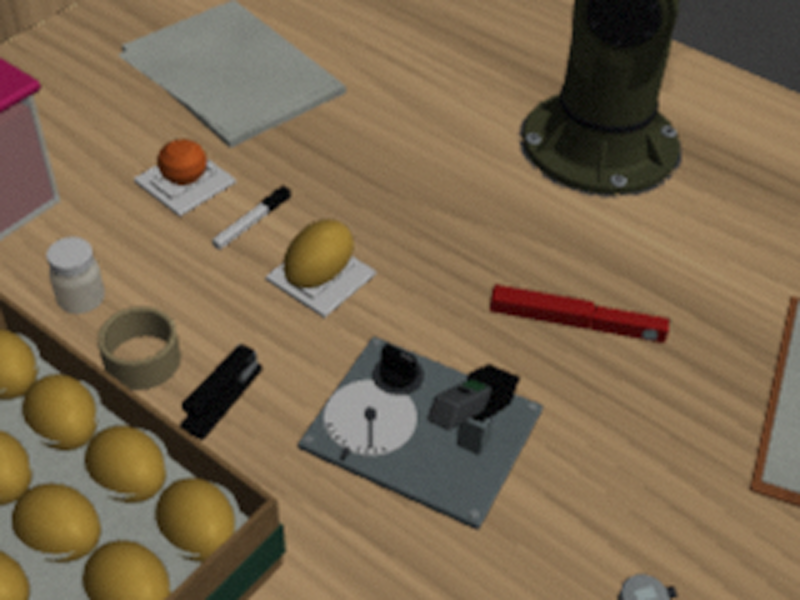

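View pics/v2.png

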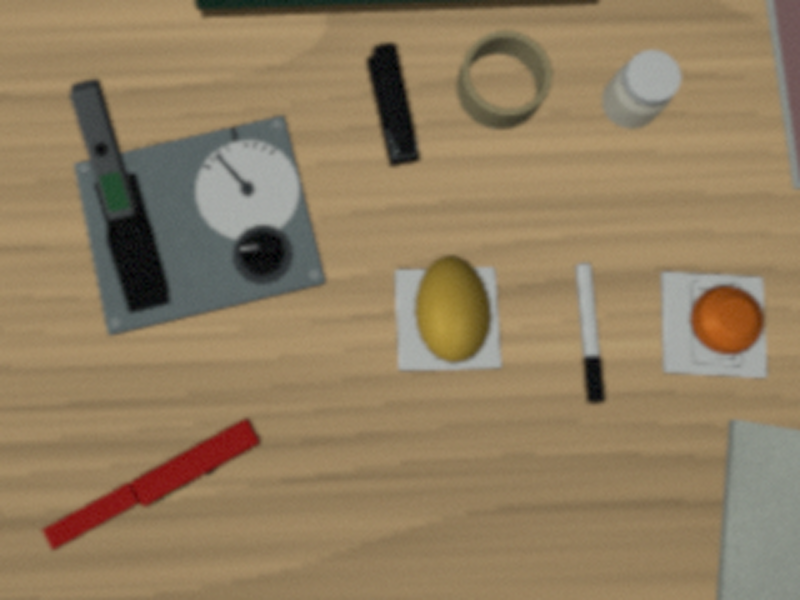

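The real wand is the grey one in the cradle (top crop 100,150); the red look-alike lies at (150,485). The mango is on its rest at (452,308), with other mangoes in the box, and the mandarin is at (727,320). The needle sits about 27° anticlockwise of the tooth, and the knob's white line points left.

```bash
cat > h.py <<'E'
from cell import env
import cv2,numpy as np
from scipy.spatial.transform import Rotation as R
np.set_printoptions(precision=4,suppress=True)
def ray(c,uv):
    T=c["extrinsics"]; d=T[:3,:3]@np.array([(uv[0]-c["cx"])/c["fx"],(uv[1]-c["cy"])/c["fy"],1.]); return T[:3,3],d/np.linalg.norm(d)
def atz(c,uv,z):
    o,d=ray(c,uv); return o+d*(z-o[2])/d[2]
def tri(rs):
    A=np.zeros((3,3));b=np.zeros(3)
    for o,d in rs:
        P=np.eye(3)-np.outer(d,d);A+=P;b+=P@o
    p=np.linalg.solve(A,b); return p,[np.linalg.norm((np.eye(3)-np.outer(d,d))@(p-o)) for o,d in rs]
def proj(c,p):
    T=np.linalg.inv(c["extrinsics"]);q=T[:3,:3]@np.asarray(p)+T[:3,3];return np.array([c["fx"]*q[0]/q[2]+c["cx"],c["fy"]*q[1]/q[2]+c["cy"]])
def save(im,n,box=None,f=1):
    if box: im=im[box[1]:box[3],box[0]:box[2]]
    cv2.imwrite(n,cv2.cvtColor(cv2.resize(im,None,fx=f,fy=f,interpolation=2),cv2.COLOR_RGB2BGR))
E
python3 - <<'E'
from h import *
t=env.get_calibration("top");s=env.get_calibration("scene")
T=lambda x,y:(150+x/2.5,120+y/2.5); S=lambda x,y:(140+x/2.5,90+y/2.5)
for n,p,z in [("c1 left top",(78,163),.012),("c2 righttop",(283,117),.012),("c3",(325,282),.012),("c4",(108,333),.012),("dial",(247,188),.02),("tip",(220,155),.02),("tooth",(234,132),.024),("knob",(263,252),.057),("mango",(452,308),.046),("mandarin",(728,320),.035),("wandtop",(87,85),.18)]:
    print(n,atz(t,T(*p),z))
print("S corners",[atz(s,S(*p),.012) for p in [(376,340),(543,405),(478,525),(300,446)]])
print("S dial",atz(s,S(370,413),.02),"tip",atz(s,S(371,447),.02),"tooth",atz(s,S(346,453),.024),"knob",atz(s,S(400,358),.057))
print("mango tri",tri([ray(t,T(452,308)),ray(s,S(320,253))]))
print("knob tri",tri([ray(t,T(263,251)),ray(s,S(400,360))]))
w=env.get_calibration("wrist");o=env.get_obs()
Tt=np.eye(4);Tt[:3,:3]=R.from_euler("xyz",o["tool_rot"],degrees=True).as_matrix();Tt[:3,3]=o["tool_pos"]
print("cam in tool",np.linalg.inv(Tt)@w["extrinsics"],w["fx"])
E
```

```text
c1 left top [0.63   0.2337 0.012 ]
c2 righttop [0.6713 0.0254 0.012 ]
c3 [ 0.4992 -0.0105  0.012 ]
c4 [0.4569 0.2024 0.012 ]
dial [0.5955 0.0635 0.02  ]
tip [0.6308 0.0898 0.02  ]
tooth [0.6531 0.075  0.024 ]
knob [0.5225 0.0479 0.057 ]
mango [ 0.464  -0.1289  0.046 ]
mandarin [ 0.4441 -0.3935  0.035 ]
wandtop [0.6489 0.1897 0.18  ]
S corners [array([0.505 , 0.0007, 0.012 ]), array([0.4579, 0.2068, 0.012 ]), array([0.6322, 0.2419, 0.012 ]), array([0.677 , 0.0341, 0.012 ])]
S dial [0.5976 0.0678 0.02  ] tip [0.6324 0.0979 0.02  ] tooth [0.658  0.0841 0.024 ] knob [0.5385 0.062  0.057 ]
mango tri (array([ 0.4629, -0.127 ,  0.0446]), [np.float64(0.002360883839468147), np.float64(0.0023608838394682556)])
knob tri (array([0.5268, 0.0507, 0.0344]), [np.float64(0.0022863264721318392), np.float64(0.0022863264721318557)])
cam in tool [[ 0.0004 -0.9532 -0.3025  0.0842]
 [ 1.      0.0006 -0.0004  0.0006]
 [ 0.0005 -0.3025  0.9532 -0.1619]
 [ 0.      0.      0.      1.    ]] 305.72584205715805
```

send_rows([
  [87, 15, -16, -5, 0, 0, 0],
  [87, 28, -30, -5, 0, 0, 0],
  [87, 28, -30, -5, 0, 0, 0],
  [87, 28, -30, -5, 0, 0, 0],
  [87, 28, -30, -5, 0, 0, 0],
  [87, 28, -30, -5, 0, 0, 0],
  [87, 28, -30, 0, 0, 0, 0],
  [87, 28, -30, 0, 0, 0, 0],
  [87, 28, -30, 0, 0, 0, 0],
  [87, 28, -30, 0, 0, 0, 0],
  [87, 28, -30, 0, 0, 0, 0],
  [87, 28, -30, 0, 0, 0, 0],
])

```text
time_s: 2.0
tool_pos: [0.4138, -0.1589, 0.2529]
tool_rot: [179.9, -0.0, 22.0]
force: [0.6, 0.7, 0.7]
grip_width: 0.0869
```

send_rows([
  [87, 28, -30, 0, 0, 0, 0],
  [87, 28, -30, 0, 0, 0, 0],
  [87, 28, -30, 0, 0, 0, 0],
  [87, 28, -30, 0, 0, 0, 0],
  [87, 28, -30, 0, 0, 0, -0.12],
  [87, 20, -16, 0, 0, 0, -0.12],
  [87, 0, 0, 0, 0, 0, -0.12],
  [87, 0, 0, 0, 0, 0, -0.12],
  [87, 0, 0, 0, 0, 0, -0.12],
  [87, 0, 0, 0, 0, 0, -0.12],
  [87, 0, 0, 0, 0, 0, -0.12],
  [87, 0, 0, 0, 0, 0, -0.12],
])

```text
time_s: 3.2
tool_pos: [0.4967, 0.0547, 0.2527]
tool_rot: [180.0, 0.0, 77.3]
force: [-0.2, 1.3, 0.3]
grip_width: 0.0871
```

send_rows([
  [87, 0, 0, 0, 0, 0, -0.12],
  [87, 0, 0, 0, 0, 0, -0.12],
  [87, 0, 0, 0, 0, 0, 0],
  [87, 0, 0, 0, 0, 0, 0],
  [87, 0, 0, 0, 0, 0, 0],
])

```text
time_s: 3.7
tool_pos: [0.4967, 0.0547, 0.2526]
tool_rot: [180.0, 0.0, 90.7]
force: [0.1, -0.3, 0.4]
grip_width: 0.0871
```

```bash
python3 - <<'E'
from h import *
o=env.get_obs();print(o["time_s"],o["tool_pos"],o["tool_rot"],o["qpos"])
c=env.get_calibration("wrist");im=env.read_camera("wrist");np.save("pics/w1.npy",im);np.save("pics/w1c.npy",c,allow_pickle=True)
save(im,"pics/w1.png",None,1.42)
for q in ["trim_grip","needle_tip","mark","wand_grip","seat"]:
    print(q,[(round(r["confidence"],2),[int(v) for v in r["rect"]]) for r in env.regions_of("wrist",q)][:4])
E
```

```text
3.7 [0.4967 0.0547 0.2526] [179.9935   0.0099  90.6894] [ 34.5256   0.9678 -43.8697 100.0685   0.6937  79.2295  -8.7802]
trim_grip [(0.77, [289, 169, 325, 210])]
needle_tip [(0.73, [352, 154, 390, 181])]
mark []
wand_grip [(0.97, [69, 1, 187, 180]), (0.85, [323, 11, 514, 94])]
seat [(0.9, [251, 28, 413, 225])]
```

View pics/w1.png

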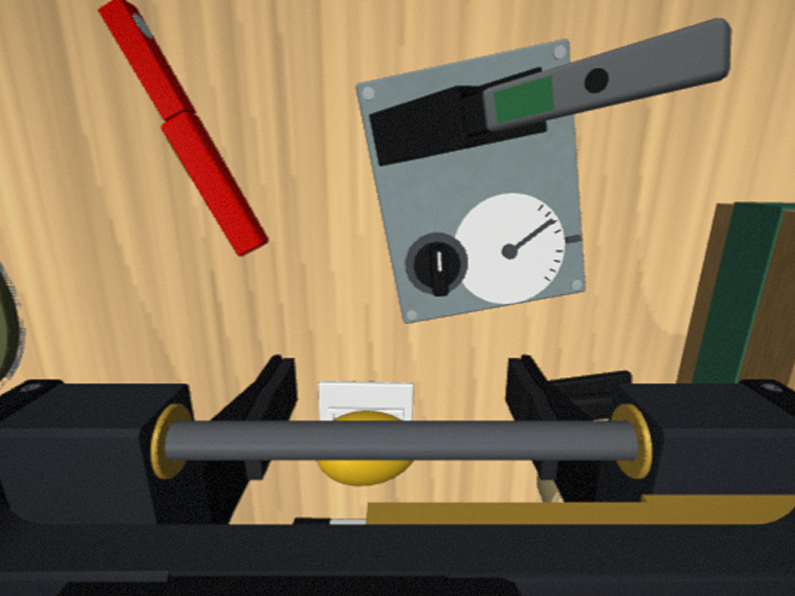

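```bash
python3 - <<'E'
from h import *
c=np.load("pics/w1c.npy",allow_pickle=True).item();t=env.get_calibration("top")
W=lambda x,y:(x/1.42,y/1.42);T=lambda x,y:(150+x/2.5,120+y/2.5)
C=[atz(c,W(*p),.012) for p in [(357,85),(568,39),(585,291),(406,323)]]
for p in C:print(p[:2])
d=C[1]-C[0];e=C[2]-C[3];f=C[1]-C[2];g=C[0]-C[3]
print([np.linalg.norm(v) for v in(d,e,f,g)],[np.degrees(np.arctan2(v[1],v[0])) for v in(d,e)],[np.degrees(np.arctan2(v[1],v[0]))-90 for v in(f,g)],np.mean(C,0))
D=atz(c,W(510,251),.02);N=atz(c,W(554,221),.02);M=atz(c,W(567,239),.02)
a=lambda v:np.degrees(np.arctan2(v[1],v[0]))
print("dial",D,"tip",N,a(N-D),np.linalg.norm(N-D),"tooth",M,a(M-D),np.linalg.norm(M-D))
print("knob skirt",atz(c,W(437,264),.025),"line",atz(c,W(439,249),.057),atz(c,W(439,273),.057))
print("button",tri([ray(c,W(596,80)),ray(t,T(101,149))]))
print("hand end TL/TR",tri([ray(c,W(718,20)),ray(t,T(74,88))]),tri([ray(c,W(727,74)),ray(t,T(99,84))]))
E
```

```text
[0.4591 0.203 ]
[0.6316 0.239 ]
[0.6755 0.0263]
[ 0.5036 -0.0086]
[np.float64(0.17622064473607757), np.float64(0.1754297895824715), np.float64(0.21725607007702796), np.float64(0.21623678790268178)] [np.float64(11.808040550078108), np.float64(11.475311243357055)] [np.float64(11.66519363742529), np.float64(11.874855379962924)] [0.5674 0.1149 0.012 ]
dial [0.5977 0.0657 0.02  ] tip [0.6349 0.0934 0.02  ] 36.70491027451797 0.04631676954834341 tooth [0.6486 0.0774 0.02  ] 12.899314899604757 0.05221681896940251
knob skirt [0.5307 0.0538 0.025 ] line [0.5291 0.0734 0.057 ] [0.5299 0.053  0.057 ]
button (array([0.595 , 0.1805, 0.1692]), [np.float64(0.0010222110078640593), np.float64(0.0010222110078640084)])
hand end TL/TR (array([0.6481, 0.2045, 0.1749]), [np.float64(0.0025743753533431285), np.float64(0.0025743753533432074)]) (array([0.6442, 0.1784, 0.1944]), [np.float64(0.0017865174141258719), np.float64(0.0017865174141259512)])
```

send_rows([
  [60, 0, 16, 20, 0, 0, -0.02],
  [60, 1, 17, 40, 0, 0, 0],
  [60, 0, 0, 40, 0, 0.131, 0],
  [60, 0, 0, 0, 0, 0.131, 0],
  [60, -9.8, 0, 36.7, 0, 0, 0],
  [60, -9.8, 0, 36.7, 0, 0, 0],
  [60, -5, 0, 18.7, 0, 0, 0],
  [60, 0, 0, 0, 0, 0, 0],
  [60, 0, 0, 0, 0, 0, 0],
  [60, 0, 0, 0, 0, 0, 0],
])

```text
time_s: 5.0
tool_pos: [0.531, 0.0567, 0.0588]
tool_rot: [179.8, -15.0, 92.0]
force: [0.6, -0.6, 1.2]
grip_width: 0.0599
```

```bash
python3 - <<'E'
from h import *
o=env.get_obs();print(o["time_s"],o["tool_pos"],o["tool_rot"],o["force"])
c=env.get_calibration("wrist");im=env.read_camera("wrist");np.save("pics/w2.npy",im);np.save("pics/w2c.npy",c,allow_pickle=True)
save(im,"pics/w2.png",None,1.42)
E
```

```text
5.0 [0.531  0.0567 0.0588] [179.8372 -14.9815  91.9859] [ 0.6078 -0.6131  1.1914]
```

View pics/w2.png

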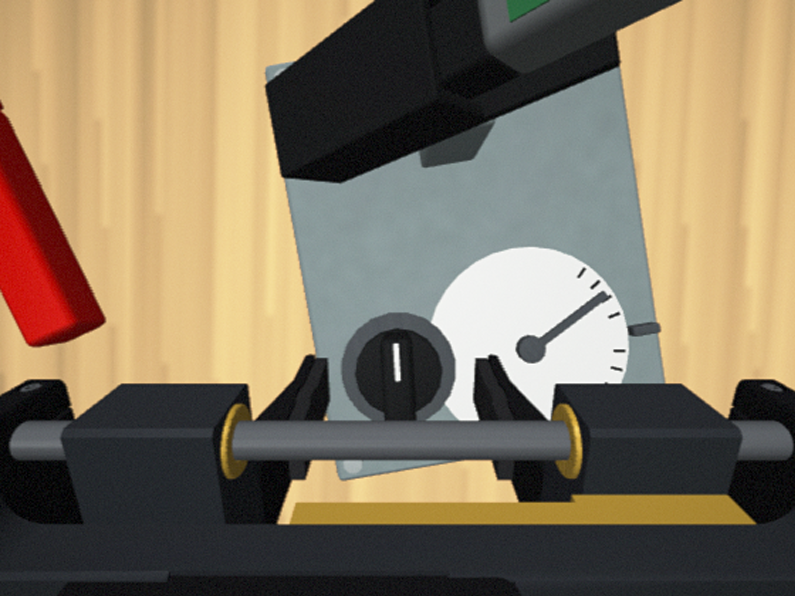

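Close in, the knob bar (397,365) is centred between the fingers at roughly 318 and 485. The needle tip is at (605,296) and the tooth at (640,328).

send_rows([
  [60, -4.4, 0, 16.4, 0, 0, 0],
  [60, 0, 0, 0, 0, 0, 0],
  [5, 0, 0, 0, 0, 0, 0],
  [5, 0, 0, 0, 0, 0, 0],
  [5, 0, 0, 0, 0, 0, 0],
  [5, 0, 0, 0, 0, 0, 0],
  [5, 0, 0, 0, 0, 0, 0],
  [5, 0, 0, 0, 0, 0, 0],
], grip_force=10)

```text
time_s: 5.85
tool_pos: [0.5297, 0.0566, 0.0403]
tool_rot: [180.0, -15.0, 92.0]
force: [0.9, 0.2, -0.4]
grip_width: 0.0203
```

```bash
python3 - <<'E'
from h import *
c=np.load("pics/w2c.npy",allow_pickle=True).item()
W=lambda x,y:(x/1.42,y/1.42)
D=atz(c,W(531,349),.02);N=atz(c,W(607,295),.02);M=atz(c,W(629,330),.02);M2=atz(c,W(661,327),.028)
a=lambda v:np.degrees(np.arctan2(v[1],v[0]))
print(D,N,a(N-D),np.linalg.norm(N-D),M,a(M-D),np.linalg.norm(M-D),a(M2-D))
print(a(atz(c,W(395,344),.057)-atz(c,W(397,381),.057)))
E
```

```text
[0.5971 0.0653 0.02  ] [0.6338 0.0937 0.02  ] 37.74942128814973 0.04645494408663063 [0.6459 0.0766 0.02  ] 13.001505368833826 0.05006569727161424 13.097527266098066
95.01928948950543
```

send_rows([
  [5, 0, 0, 0, 0, 0, 0],
  [5, 0, 0, 0, 0, 0, 0],
  [5, 0, 0, 0, 0, 0, 0],
  [5, 0, 0, 0, 0, 0, 0],
])

```text
time_s: 6.25
tool_pos: [0.5298, 0.0565, 0.0402]
tool_rot: [180.0, -15.0, 91.9]
force: [-0.4, -0.8, 0.1]
grip_width: 0.0141
```

```bash
cat > look.py <<'E'
from h import *
import sys
o=env.get_obs();print(o["time_s"],o["tool_pos"],o["tool_rot"],o["force"],o["wrist_torque"],o["grip_width"])
n=sys.argv[1];cam=sys.argv[2]
c=env.get_calibration(cam);im=env.read_camera(cam);np.save(f"pics/{n}c.npy",c,allow_pickle=True);np.save(f"pics/{n}.npy",im)
b=[int(v) for v in sys.argv[3].split(",")] if len(sys.argv)>3 else None
save(im,f"pics/{n}.png",b,min(800/(b[2]-b[0]),600/(b[3]-b[1])) if b else 1.42)
E
python3 look.py w3 wrist
```

```text
6.25 [0.5298 0.0565 0.0402] [179.9848 -15.0024  91.9438] [-0.3603 -0.7702  0.0667] [-0.4124 -0.2046 -0.0137] 0.014095002313981654
```

send_rows([
  [5, 0, 0.3, 0, -0.0347, 0, 0.1294],
  [5, 0, 0.3, 0, -0.0347, 0, 0.1294],
  [5, 0, 0.3, 0, -0.0347, 0, 0.1294],
  [5, 0, 0.3, 0, -0.0347, 0, 0.1294],
  [5, 0, 0.3, 0, -0.0347, 0, 0.1294],
  [5, 0, 0.3, 0, -0.0347, 0, 0.1294],
  [5, 0, 0.3, 0, -0.0347, 0, 0.1294],
  [5, 0, 0.3, 0, -0.0347, 0, 0.1294],
  [5, 0, 0.3, 0, -0.0347, 0, 0.1294],
  [5, 0, 0, 0, 0, 0, 0],
  [5, 0, 0, 0, 0, 0, 0],
])

```text
time_s: 7.4
tool_pos: [0.5338, 0.0537, 0.0406]
tool_rot: [179.8, -15.2, 22.8]
force: [8.6, -4.3, -8.2]
grip_width: 0.0139
```

```bash
python3 look.py w4 wrist
```

```text
7.4 [0.5338 0.0537 0.0406] [179.815  -15.216   22.8317] [ 8.5862 -4.2681 -8.239 ] [-1.0879 -1.1363 -0.4298] 0.01394578925435122
```

View pics/w4.png

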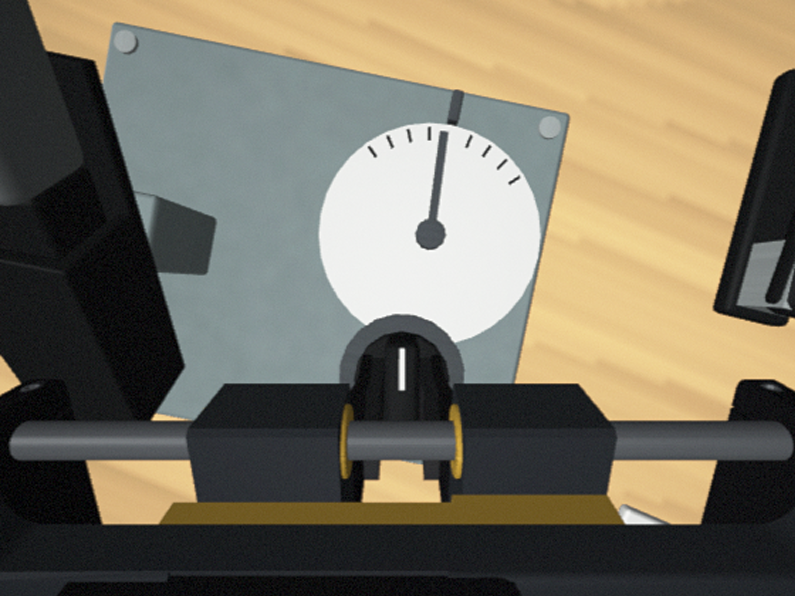

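The needle tip (444,131) is about 4.5° short of the tooth (454,124), so the knob needs roughly 12–13° more.

send_rows([
  [5, 1, 0.3, 0, -0.0272, 0, 0.1014],
  [5, 1, 0.3, 0, -0.0272, 0, 0.1014],
  [5, 0, 0, 0, 0, 0, 0],
  [5, 0, 0, 0, 0, 0, 0],
])

```text
time_s: 7.85
tool_pos: [0.5342, 0.0528, 0.0406]
tool_rot: [179.8, -15.0, 10.8]
force: [2.6, -6.3, -2.9]
grip_width: 0.0138
```

```bash
python3 look.py w5 wrist 210,50,410,200; python3 - <<'E'
from h import *
a=lambda v:np.degrees(np.arctan2(v[1],v[0]))
for n in("w4","w5"):
    c=np.load(f"pics/{n}c.npy",allow_pickle=True).item();im=np.load(f"pics/{n}.npy").astype(float).mean(2)
    D=atz(c,(430/1.42,234/1.42),.02) if n=="w4" else D0
    D0=D
    def polar(r,z):  # darkness centroid vs angle
        th=np.radians(np.arange(-15,45,.25)); v=[]
        for t in th:
            u=proj(c,[D[0]+r*np.cos(t),D[1]+r*np.sin(t),z]).astype(np.float32)
            v.append(cv2.getRectSubPix(im.astype(np.float32),(1,1),(float(u[0]),float(u[1])))[0,0])
        v=np.array(v);w=np.clip(np.median(v)-25-v,0,None);k=np.argmax(cv2.GaussianBlur(w[:,None].astype(np.float32),(1,9),2)[:,0]);s=slice(max(0,k-12),k+13)
        return np.degrees((th[s]*w[s]).sum()/w[s].sum())
    print(n,"needle",[round(polar(r,.02),2) for r in(.016,.022,.028,.033,.036)],"tooth",[round(polar(r,.024),2) for r in(.056,.058,.06,.062)])
E
```

```text
7.85 [0.5342 0.0528 0.0406] [179.8435 -15.0022  10.7652] [ 2.553  -6.3055 -2.9085] [-1.3469 -0.1909 -0.4208] 0.013793410510749005
w4 needle [np.float64(17.71), np.float64(17.08), np.float64(16.45), np.float64(16.06), np.float64(15.65)] tooth [np.float64(11.64), np.float64(11.45), np.float64(11.65), np.float64(11.67)]
w5 needle [np.float64(11.01), np.float64(10.18), np.float64(12.39), np.float64(11.82), np.float64(11.77)] tooth [np.float64(11.44), np.float64(11.46), np.float64(11.47), np.float64(11.56)]
```

View pics/w5.png

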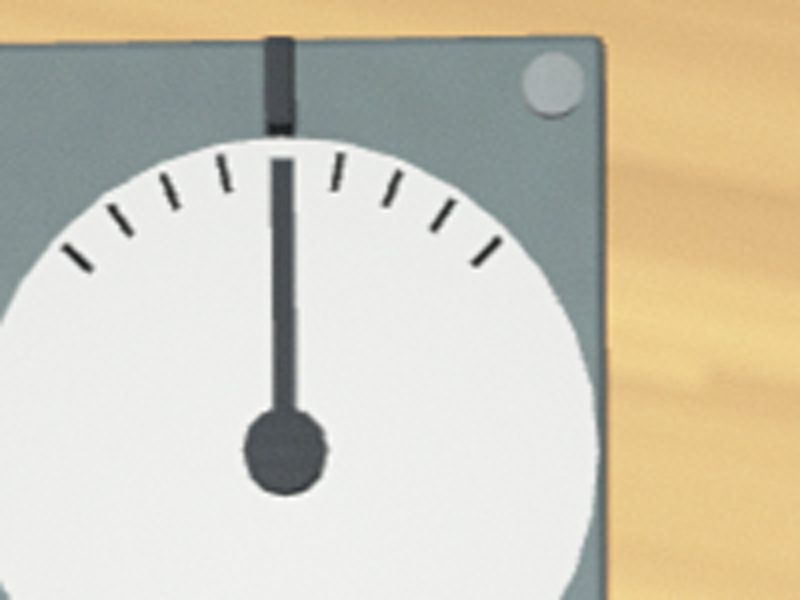

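The needle is on the tooth: hub (286,450), tip (283,158), tooth base (281,130), with ticks symmetric either side. I'll release and go up to a view over the wand.

send_rows([
  [60, 0, 0, 0, 0, 0, 0],
  [60, 0, 0, 0, 0, 0, 0],
  [60, 0, 0, 0, 0, 0, 0],
  [60, 0, 0, 0, 0, 0, 0],
  [60, 4.6, 0, -17.4, 0, 0, 0],
  [60, 9.3, 0, -34.8, 0, 0, 0],
  [60, 9.3, 0, -34.8, 0, 0, 0],
  [60, 9.3, 0, -34.8, 0, 0, 0],
  [60, 9.3, 0, -34.8, 0, 0, 0],
  [60, 6, 0, -22, 0, 0, 0],
])

```text
time_s: 8.9
tool_pos: [0.5347, 0.0561, 0.2289]
tool_rot: [179.9, -15.2, 10.9]
force: [0.4, -1.1, 0.6]
grip_width: 0.0602
```

send_rows([
  [60, 0, -28, 0, 0, 0, 0],
  [60, 0, -28, 0, 0, 0.109, 0],
  [60, 0, -28, 0, 0, 0.109, 0],
  [60, 0, -29, 0, 0, 0.109, 0],
  [60, 0, 0, 0, 0, 0.109, 0],
  [60, 0, 0, 0, 0, 0, 0],
  [60, 0, 0, 0, 0, 0, 0],
])

```text
time_s: 9.6
tool_pos: [0.5248, 0.1447, 0.2248]
tool_rot: [179.0, -32.1, 10.8]
force: [0.2, 0.1, -0.3]
grip_width: 0.0596
```

```bash
python3 look.py w6 wrist
```

```text
9.6 [0.5248 0.1447 0.2248] [178.9746 -32.1253  10.8257] [ 0.1943  0.1072 -0.312 ] [-0.1007  0.5531  0.0009] 0.05962163833870334
```

View pics/w6.png

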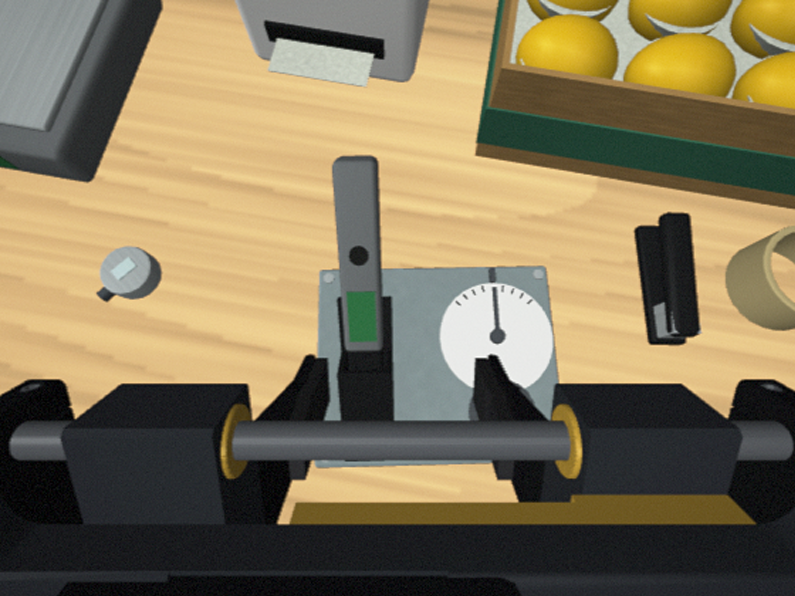

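```bash
python3 - <<'E'
from h import *
print(env.get_obs()["qpos"])
L=lambda n:np.load(f"pics/{n}c.npy",allow_pickle=True).item()
c1,c6,t=L("w1"),L("w6"),env.get_calibration("top")
W=lambda x,y:(x/1.42,y/1.42);T=lambda x,y:(150+x/2.5,120+y/2.5)
y=np.radians(11.6);Rc=np.array([[np.cos(y),np.sin(y),0],[-np.sin(y),np.cos(y),0],[0,0,1]]);o=np.array([.5672,.115,0])
for n,a,b,cc in [("button",(596,80),(359,256),(101,149)),("lowL",(487,94),(349,350),None),("lowR",(491,131),(382,350),None),("lowmid",(489,113),(366,350),(120,216)),("endmid",(722,47),(357,157),(87,86)),("dispUp mid",(553,94),(362,292),(110,174)),("dispLow mid",(497,107),(365,341),(119,212))]:
    rs=[ray(c1,W(*a)),ray(c6,W(*b))]+([ray(t,T(*cc))] if cc else [])
    p,e=tri(rs);print(n,p,"cradle",Rc@(p-o),np.array(e)*1e3)
E
```

```text
[  -1.4041  -17.2356  -18.1644  124.6704    1.299    40.1196 -100.679 ]
button [0.5958 0.181  0.1673] cradle [0.0412 0.0589 0.1673] [0.8854 0.2878 1.167 ]
lowL [0.5417 0.1759 0.1608] cradle [-0.0127  0.0648  0.1608] [0.3841 0.3841]
lowR [0.5448 0.1574 0.1629] cradle [-0.0134  0.0461  0.1629] [0.3244 0.3244]
lowmid [0.5496 0.1714 0.1173] cradle [-0.0059  0.0588  0.1173] [2.0735 0.7146 1.9465]
endmid [0.6447 0.1904 0.1889] cradle [0.0911 0.0583 0.1889] [2.4216 1.5363 2.539 ]
dispUp mid [0.583  0.1788 0.1369] cradle [0.0283 0.0593 0.1369] [1.5775 0.2153 1.7039]
dispLow mid [0.5583 0.1761 0.0981] cradle [0.0035 0.0616 0.0981] [2.2112 1.5395 1.9948]
```

send_rows([
  [60, 6, -7, 0, 0.025, 0, -0.012],
  [60, 7, -7, 10, 0, 0, 0],
  [60, 6, -7, 24, 0, 0, 0],
  [60, 0, 0, 0, 0, 0, 0],
  [60, 0, 0, 0, 0, 0, 0],
])

```text
time_s: 10.15
tool_pos: [0.5556, 0.1682, 0.206]
tool_rot: [179.9, -32.1, 11.2]
force: [-0.2, 0.2, 0.5]
grip_width: 0.0601
```

```bash
cat > cr.py <<'E'
from h import *
y=np.radians(11.6);Rc=np.array([[np.cos(y),np.sin(y),0],[-np.sin(y),np.cos(y),0],[0,0,1]]);oc=np.array([.5672,.115,0])
def rep(tg):
    o=env.get_obs();Rt=R.from_euler("xyz",o["tool_rot"],degrees=True).as_matrix()
    w=Rc.T@np.array(tg)+oc
    print(o["time_s"],o["tool_pos"],o["tool_rot"],o["qpos"],"tool delta mm",1e3*Rt.T@(w-o["tool_pos"]))
E
python3 look.py w7 wrist; python3 -c "
from cr import *
rep([.0467,.0589,.1294])"
```

```text
10.15 [0.5556 0.1682 0.206 ] [179.9488 -32.1086  11.2498] [-0.1589  0.2351  0.4883] [-0.1228  0.5765 -0.0899] 0.06014573581536621
10.2 [0.5556 0.1684 0.2066] [179.9488 -32.1798  11.2621] [  -1.2737  -11.1738  -19.99    122.3615    3.2664   36.5181 -102.8199] tool delta mm [-1.1214 -4.6268 90.5173]
```

View pics/w7.png

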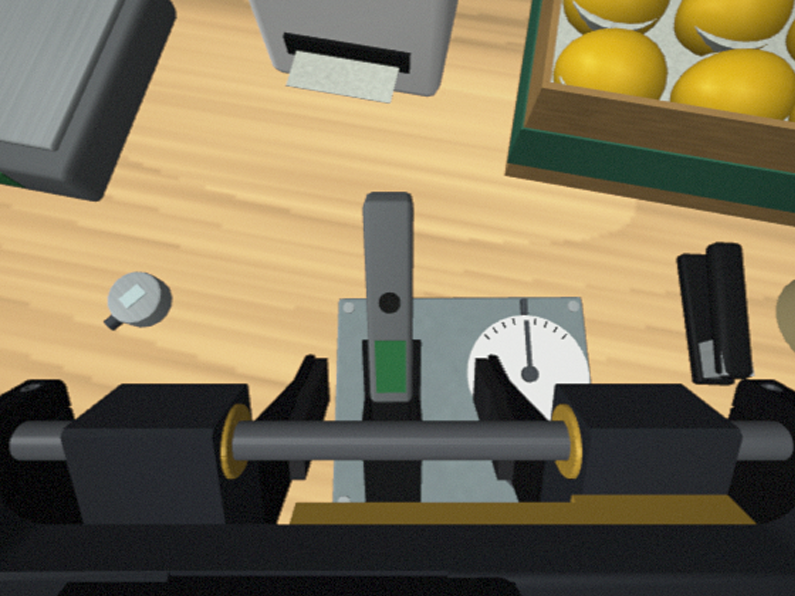

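```bash
python3 - <<'E'
from cr import *
L=lambda n:np.load(f"pics/{n}c.npy",allow_pickle=True).item()
W=lambda x,y:(x/1.42,y/1.42);T=lambda x,y:(150+x/2.5,120+y/2.5)
cs=[L("w1"),L("w6"),L("w7"),env.get_calibration("top")]
for n,P in [("button",[(596,80),(359,256),(389,302),(101,149)]),("end top edge",[(720,22),(339,157),(366,193),(74,88)]),("endR",[(727,72),(377,157),(412,193),(99,83)])]:
    p,e=tri([ray(c,(W if i<3 else T)(*q)) for i,(c,q) in enumerate(zip(cs,P))]);print(n,p,"cr",Rc@(p-oc),np.array(e)*1e3)
    p,e=tri([ray(c,(W if i<3 else T)(*q)) for i,(c,q) in enumerate(zip(cs,P)) if i in(1,2)]);print("  67",p,"cr",Rc@(p-oc),np.array(e)*1e3)
o=env.get_obs();Rt=R.from_euler("xyz",o["tool_rot"],degrees=True).as_matrix()
b,_=tri([ray(c,(W if i<3 else T)(*q)) for i,(c,q) in enumerate(zip(cs,[(596,80),(359,256),(389,302),(101,149)]))])
print("button in tool",1e3*Rt.T@(b-o["tool_pos"]))
for x in(.0,.003,.006): print(x, 1.42*proj(cs[2],o["tool_pos"]+Rt@np.array([.02,-x,.08])))
E
```

```text
button [0.5999 0.183  0.156 ] cr [0.0457 0.0601 0.156 ] [0.9966 0.1184 0.3852 1.37  ]
  67 [0.601  0.1835 0.1531] cr [0.0469 0.0603 0.1531] [0.0768 0.0768]
end top edge [0.6467 0.203  0.1826] cr [0.0956 0.0702 0.1826] [2.7071 1.5456 2.5494 2.822 ]
  67 [0.6572 0.2072 0.1677] cr [0.1067 0.0722 0.1677] [0.7533 0.7533]
endR [0.6477 0.18   0.1902] cr [0.0919 0.0475 0.1902] [1.9859 0.2541 1.6683 2.6308]
  67 [0.6571 0.182  0.1758] cr [0.1016 0.0475 0.1758] [0.1987 0.1987]
button in tool [12.2496 -5.7702 67.4564]
0.0 [399.8564 283.1791]
0.003 [394.6297 283.1784]
0.006 [389.4031 283.1778]
```

```bash
python3 - <<'E'
from cr import *
L=lambda n:np.load(f"pics/{n}c.npy",allow_pickle=True).item()
W=lambda x,y:(x/1.42,y/1.42);T=lambda x,y:(150+x/2.5,120+y/2.5)
cs=[L("w1"),L("w6"),L("w7"),env.get_calibration("top")]
E=[(724,47),(358,157),(389,193),(87,85)]
Lo=[(489,113),(366,350),(392,401),(120,216)]
for i,c in enumerate(cs):
    f=W if i<3 else T
    g=lambda uv,z:Rc@(atz(c,f(*uv),z)-oc)
    print("end: top-edge seat",(g(E[i],.194)[0]-.0485), "bottom-edge",g(E[i],.1725)[0]-.0575-.009,"| low: top",g(Lo[i],.1135)[0]+.0383+.009,"bottom edge",g(Lo[i],.092)[0]+.0383-.009, "y",g(E[i],.185)[1],g(Lo[i],.11)[1])
E
```

```text
end: top-edge seat 0.03890361971147446 bottom-edge 0.03574671739444239 | low: top 0.044155649937082236 bottom edge 0.03056146679697174 y 0.060726922666491434 0.05859646924017767
end: top-edge seat 0.04108150991223457 bottom-edge 0.037224631687788334 | low: top 0.0415046270092882 bottom edge 0.026764269450265762 y 0.058343380546330176 0.05870727283613049
end: top-edge seat 0.04319733175515389 bottom-edge 0.037075912094996555 | low: top 0.04146411570428351 bottom edge 0.024208691629590592 y 0.05954462956304039 0.05955117558408779
end: top-edge seat 0.040763677308918375 bottom-edge 0.03173608424219608 | low: top 0.04092823770068256 bottom edge 0.028819586240237054 y 0.056118782480220376 0.06096717670118454
```

send_rows([
  [60, 5, -5.5, 20, 0, 0, 0],
  [60, 0, 0, 30, 0, 0, 0],
  [60, 0, 0, 30, 0, 0, 0],
  [60, 0, 0, 20, 0, 0, 0],
  [60, 0, 0, 0, 0, 0, 0],
  [60, 0, 0, 0, 0, 0, 0],
])

```text
time_s: 10.8
tool_pos: [0.6107, 0.1862, 0.125]
tool_rot: [180.0, -32.2, 11.4]
force: [0.5, -0.1, -0.1]
grip_width: 0.06
```

```bash
python3 -c "
from cr import *
rep([.0575,.0593,.1242]);print(env.get_obs()['force'])"; python3 look.py w8 wrist
```

```text
10.8 [0.6107 0.1862 0.125 ] [179.9516 -32.2175  11.3748] [  -0.3504    2.4342  -22.8157  120.8106   16.2818   26.1411 -114.194 ] tool delta mm [0.0656 1.7388 1.0204]
[ 0.5072 -0.0842 -0.1463]
10.8 [0.6107 0.1862 0.125 ] [179.9516 -32.2175  11.3748] [ 0.5072 -0.0842 -0.1463] [-0.1198  0.5536  0.0201] 0.06003150685862276
```

View pics/w8.png

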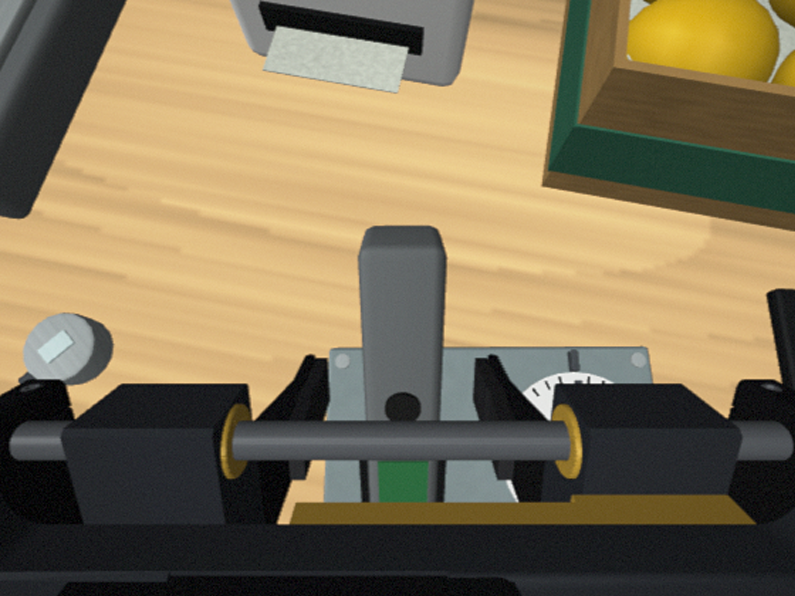

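The handle (x≈403) is centred between the fingers (≈401). Closing on it.

send_rows([
  [15, 0, 0.5, 0, 0, 0, 0],
  [15, 0, 0, 0, 0, 0, 0],
  [15, 0, 0, 0, 0, 0, 0],
  [15, 0, 0, 0, 0, 0, 0],
  [15, 0, 0, 0, 0, 0, 0],
  [15, 0, 0, 0, 0, 0, 0],
  [15, 0, 0, 0, 0, 0, 0],
], grip_force=15)

```text
time_s: 11.55
tool_pos: [0.6106, 0.1865, 0.1244]
tool_rot: [179.9, -32.2, 11.5]
force: [-1.8, -0.4, 1.7]
grip_width: 0.0258
```

send_rows([
  [10, 0, 0, 0, 0, 0, 0],
  [10, 0, 0, 0, 0, 0, 0],
  [10, 0, 0, 0, 0, 0, 0],
  [10, 0, 0, 0, 0, 0, 0],
], grip_force=50)

```text
time_s: 11.95
tool_pos: [0.6106, 0.1865, 0.1243]
tool_rot: [179.9, -32.2, 11.4]
force: [-2.4, -1.2, 2.7]
grip_width: 0.0255
```

send_rows([
  [10, 5, 0, -0.7, 0, 0, 0],
  [10, 10, 0, -1.4, 0, 0, 0],
  [10, 10, 0, -1.4, 0, 0, 0],
  [10, 10, 0, -1.4, 0, 0, 0],
])

```text
time_s: 12.35
tool_pos: [0.6363, 0.1919, 0.1458]
tool_rot: [179.9, -32.0, 11.5]
force: [-2.8, 0.0, -1.7]
grip_width: 0.0255
```

send_rows([
  [10, 10, 0, -1.4, 0, 0, 0],
  [10, 14, 0, -1.9, 0, 0, 0],
  [10, 14, 0, -1.9, 0, 0, 0],
  [10, 14, 0, -1.9, 0, 0, 0],
  [10, 14, 0, -1.9, 0, 0, 0],
  [10, 14, 0, -1.9, 0, 0, 0],
  [10, 0, 0, 0, 0, 0, 0],
])

```text
time_s: 13.05
tool_pos: [0.7006, 0.2049, 0.2016]
tool_rot: [-180.0, -32.5, 11.4]
force: [-0.2, -0.0, -2.1]
grip_width: 0.0257
```

```bash
python3 look.py w9 wrist;  python3 look.py s9 scene 140,90,460,330
```

```text
13.05 [0.7006 0.2049 0.2016] [-179.9682  -32.4906   11.3946] [-0.1535 -0.0479 -2.1058] [-0.136   0.807  -0.0187] 0.025659157541097457
13.1 [0.6992 0.2045 0.2001] [-179.9944  -32.3427   11.4079] [ 0.1008 -0.5198 -1.4089] [-0.0481 -0.0008 -0.001 ] 0.025500381867115514
```

View pics/s9.png

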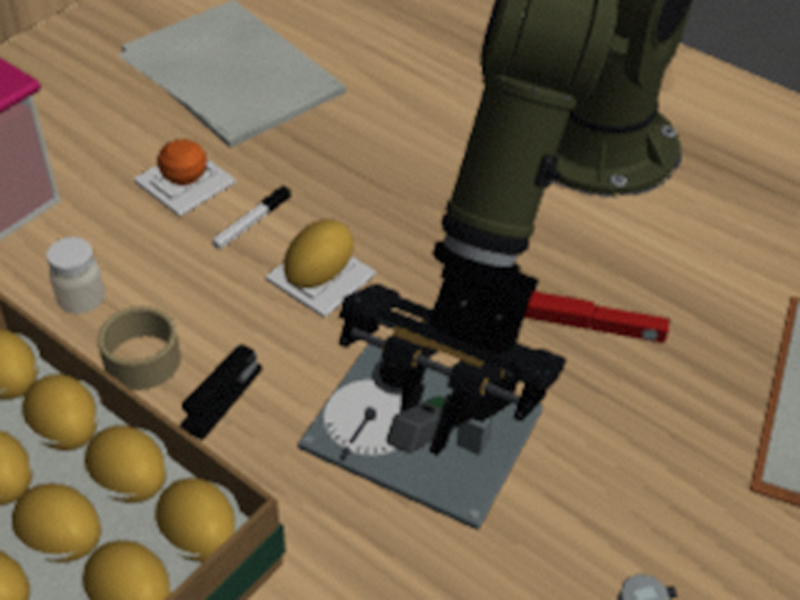

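send_rows([
  [10, 10, 0, -17, 0, 0, 0],
  [10, 18, 0, -28, 0, 0, 0],
  [10, 5, 0, -9, 0, -0.1, 0],
  [10, 0, 0, 0, 0, -0.12, 0],
  [10, 0, 0, 0, 0, -0.12, 0],
  [10, 0, 0, 0, 0, -0.12, 0],
  [10, 0, 0, 0, 0, -0.12, 0],
  [10, 0, 0, 0, 0, -0.118, 0],
  [10, 0, 0, 0, 0, 0, 0],
  [10, 0, 0, 0, 0, 0, 0],
])

```text
time_s: 14.15
tool_pos: [0.6969, 0.2044, 0.2594]
tool_rot: [180.0, 7.9, 11.4]
force: [-1.0, -0.7, -2.6]
grip_width: 0.0259
```

```bash
python3 look.py s10 scene 140,90,460,330;python3 look.py t10 top 150,60,470,300; python3 - <<'E'
from h import *
for cam in("top","scene"):
    c=env.get_calibration(cam)
    for q in("mango_mid","wand_grip"):
        for r in env.regions_of(cam,q)[:3]:
            ys,xs=np.nonzero(r["region"]);m=(xs.mean(),ys.mean());print(cam,q,round(r["confidence"],2),m,[int(v) for v in r["rect"]],atz(c,m,.046))
t=env.get_calibration("top");s=env.get_calibration("scene")
a=np.load("pics/top0.npy");b=np.load("pics/scene0.npy");out=[]
for im,c,box in((a,t,(310,215,352,272)),(b,s,(250,172,288,212))):
    h=cv2.cvtColor(im,cv2.COLOR_RGB2HSV);k=im[box[1]:box[3],box[0]:box[2]];hh=h[box[1]:box[3],box[0]:box[2]]
    m=(hh[...,1]>150)&(hh[...,0]<32)&(hh[...,0]>15)
    n,l,st,ce=cv2.connectedComponentsWithStats(m.astype(np.uint8));i=1+np.argmax(st[1:,4]);u=ce[i]+np.array(box[:2]);print("mango px",u,st[i]);out.append(ray(c,u));print(atz(c,u,.046))
print(tri(out))
E
```

```text
14.15 [0.6969 0.2044 0.2594] [179.9746   7.8596  11.4421] [-0.9847 -0.6679 -2.5979] [ 0.0811 -0.3075  0.0109] 0.025940292631136112
14.2 [0.6964 0.2045 0.2618] [179.9686   7.7064  11.4625] [-0.6034  1.0635 -2.2616] [ 0.129  -0.2699  0.0083] 0.025343704495508153
top mango_mid 0.69 (np.float64(330.2077431539188), np.float64(243.58923512747876)) [314, 223, 345, 266] [ 0.4631 -0.1274  0.046 ]
top mango_mid 0.69 (np.float64(440.34354838709675), np.float64(247.61612903225807)) [426, 232, 453, 259] [ 0.4438 -0.387   0.046 ]
top wand_grip 0.62 (np.float64(187.27173913043478), np.float64(325.1673913043478)) [168, 315, 213, 338] [0.2901 0.2082 0.046 ]
scene mango_mid 0.89 (np.float64(265.9798165137615), np.float64(190.27522935779817)) [251, 178, 280, 202] [ 0.4641 -0.1312  0.046 ]
scene wand_grip 0.9 (np.float64(302.287841191067), np.float64(255.97518610421835)) [294, 202, 343, 272] [0.5899 0.1113 0.046 ]
scene wand_grip 0.58 (np.float64(372.5015015015015), np.float64(214.981981981982)) [342, 201, 408, 225] [0.3386 0.1765 0.046 ]
mango px [330.6513 243.3915] [  7   8  28  41 866]
[ 0.4636 -0.1285  0.046 ]
mango px [266.7924 190.9752] [  4   6  27  27 525]
[ 0.4648 -0.1273  0.046 ]
(array([ 0.4637, -0.1285,  0.0444]), [np.float64(0.00019482797397177968), np.float64(0.00019482797397182342)])
```

View pics/t10.png

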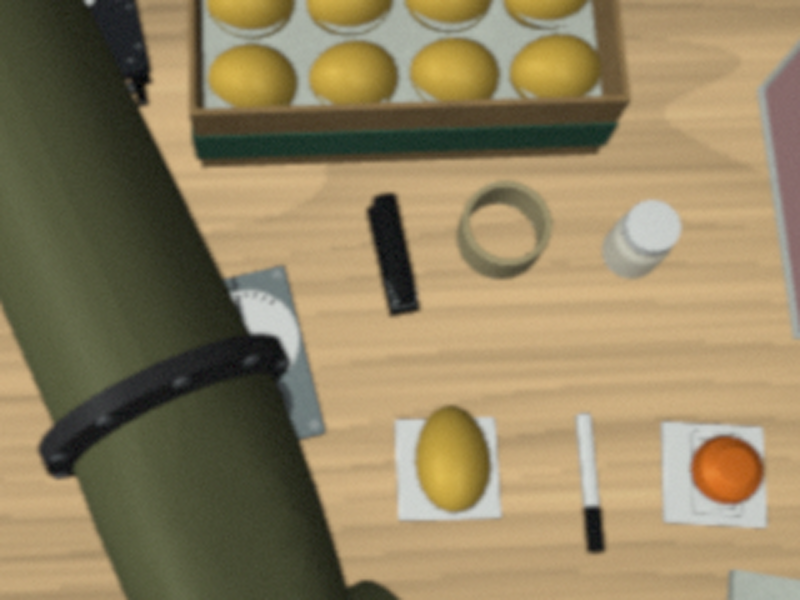

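Nothing has been disturbed, and the mango measures (0.4637, -0.1285). Carrying the levelled wand over, staying 50 mm high.

send_rows([
  [10, -8, 14, 3, 0, 0, 0],
  [10, -16, 28, 7, 0, 0, 0],
  [10, -16, 28, 7, 0, 0, 0],
  [10, -16, 28, 7, 0, 0, 0],
  [10, -16, 28, 7, 0, 0, 0],
  [10, -16, 28, 7, 0, 0, 0],
  [10, -16, 28, 7, 0, 0, 0],
  [10, -16, 28, 7, 0, 0, 0],
  [10, -16, 28, 7, 0, 0, 0],
  [10, -16, 28, 7, 0, 0, 0],
  [10, -8, 14, 5, 0, 0, 0],
  [10, 0, 0, 0, 0, 0, 0],
])

```text
time_s: 15.65
tool_pos: [0.5862, -0.1071, 0.2141]
tool_rot: [179.8, 7.8, 11.1]
force: [-0.3, 0.7, -2.4]
grip_width: 0.0255
```

send_rows([
  [10, 0, 0, 0, 0, 0, 0],
  [10, 0, 0, 0, 0, 0, 0],
])

```text
time_s: 15.85
tool_pos: [0.5883, -0.101, 0.2142]
tool_rot: [-180.0, 7.7, 11.6]
force: [-0.4, -0.2, -2.9]
grip_width: 0.0255
```

```bash
python3 look.py w11 wrist; python3 look.py s11 scene 190,110,390,260; python3 look.py t11 top; python3 - <<'E'
from h import *
o=env.get_obs();Rt=R.from_euler("xyz",o["tool_rot"],degrees=True).as_matrix()
g=o["tool_pos"]-.0187*Rt[:,2];psi=np.radians(o["tool_rot"][2])
wx=-np.array([np.cos(psi),np.sin(psi),0]);wy=np.array([-wx[1],wx[0],0])
h=g+.008*wx;win=h+.12*wx+[0,0,-.014];print("grip",g,"window est",win,"err to mango",win-[.4637,-.1285,.162],o["qpos"])
c=env.get_calibration("scene")
for n,x,y,z in[("headtip top L",.14,.012,.011),("headtip top R",.14,-.012,.011),("tail top",-.075,0,.014),("joint L",.05,.013,.014),("joint R",.05,-.013,.014),("joint bot",.05,.013,-.014),("win",.12,0,-.014),("tip botL",.14,.012,-.014)]:
    p=proj(c,h+x*wx+y*wy+np.array([0,0,z]));print(n,p,"crop",(p-[190,110])*4)
E
```

```text
15.85 [ 0.5883 -0.101   0.2142] [-179.9734    7.6944   11.6171] [-0.3986 -0.2382 -2.8886] [ 0.0725 -0.3814 -0.0398] 0.025548254012652802
15.9 [ 0.5883 -0.1011  0.2141] [-179.982     7.7169   11.6217] [ 0.5636  0.5124 -2.8601] [ 0.1507 -0.3495  0.0032] 0.025692202274130608
15.95 [ 0.5882 -0.1015  0.214 ] [-179.9975    7.741    11.6028] [ 0.4474  0.3112 -2.1712] [ 0.0382 -0.3056 -0.0362] 0.025887188370527076
grip [ 0.5905 -0.1013  0.2324] window est [ 0.4651 -0.127   0.2184] err to mango [0.0014 0.0015 0.0564] [ 19.177   18.7673 -16.9002  84.6887   7.3184  84.9046 -76.7837]
headtip top L [265.0337 135.0808] crop [300.1347 100.3231]
headtip top R [272.5225 137.6754] crop [330.0901 110.7017]
tail top [226.0183 182.4587] crop [144.0732 289.8349]
joint L [247.8174 152.3896] crop [231.2696 169.5585]
joint R [256.2027 155.4531] crop [264.8108 181.8125]
joint bot [248.3699 160.3644] crop [233.4797 201.4575]
win [265.4014 147.4057] crop [301.6055 149.6227]
tip botL [265.2554 142.1495] crop [301.0215 128.598 ]
```

View pics/s11.png

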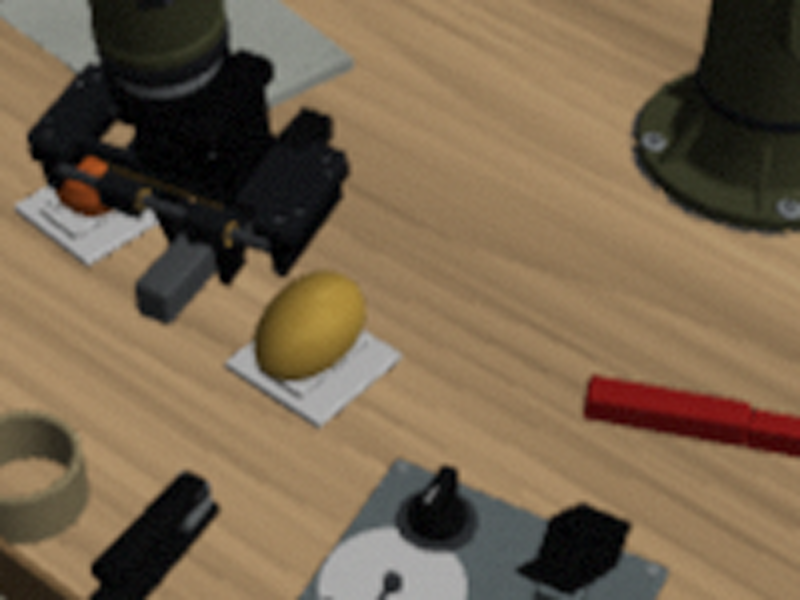

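That scene view was my 12th picture, so from here I check by numbers only. It shows the wand level in the gripper with its tail at (155,300); the head is hidden behind the gripper and nothing is disturbed. Next I'll check for grasp slip by comparing the handle in the wrist images at grasp and now.

```bash
python3 - <<'E'
from h import *
# model points of the wand in the tool frame: grip offset a=wand x at grip, tilt d
c=env.get_calibration("wrist");o=env.get_obs();Rt=R.from_euler("xyz",o["tool_rot"],degrees=True).as_matrix()
def pred(x,y,z,a=-.008,d=7.8):
    d=np.radians(d); X=-np.array([np.cos(d),0,-np.sin(d)]);Z=np.array([-np.sin(d),0,-np.cos(d)]);
    X=np.array([-np.cos(d),0,np.sin(d)]);Z=np.array([-np.sin(d),0,-np.cos(d)])
    p=np.array([0,0,-.0187])+X*(x-a)+np.array([0,-1,0])*y+Z*z   # sign of y irrelevant
    return proj(c,o["tool_pos"]+Rt@p)
for d in(4.8,7.8,10.8): print("d",d,"end top",pred(-.075,0,.014,d=d),"end bottom",pred(-.075,0,-.014,d=d),"x50?",pred(.05,0,.014,d=d))
print("a=0",pred(-.075,0,.014,a=0),"a=-.016",pred(-.075,0,.014,a=-.016))
for n in("w8","w9","w11"):
    im=np.load(f"pics/{n}.npy").astype(float); g=im.mean(2)
    sat=im.max(2)-im.min(2)
    m=(sat<30)&(g<140); 
    col=m[:,278:290].mean(1); rows=np.nonzero(col>.8)[0]
    print(n,"col brightness",[int(v) for v in g[150:300:4,278:290].mean(1)])
    for r in(180,230): 
        xs=np.nonzero(m[r,200:360])[0]+200; print(r,xs.min() if len(xs) else None,xs.max() if len(xs) else None)
    b=g[265:300,270:298]; print("button centroid", (lambda q:(q[1].mean()+270,q[0].mean()+265))(np.nonzero(b<45)), (b<45).sum())
E
```

```text
d 4.8 end top [281.0295 166.1655] end bottom [281.2698 152.7056] x50? [281.2403 385.868 ]
d 7.8 end top [280.9944 170.298 ] end bottom [281.2433 152.7967] x50? [281.2601 381.8646]
d 10.8 end top [280.9586 175.0603] end bottom [281.2156 153.3024] x50? [281.2793 377.7549]
a=0 [280.9691 150.1693] a=-.016 [281.0183 189.3136]
w8 col brightness [179, 181, 155, 72, 75, 75, 92, 103, 102, 101, 101, 101, 102, 101, 101, 102, 102, 101, 101, 101, 101, 101, 101, 100, 101, 100, 101, 100, 100, 99, 100, 101, 21, 27, 27, 27, 25, 55]
180 252 313
230 255 311
button centroid (np.float64(283.311004784689), np.float64(286.79904306220095)) 418
w9 col brightness [178, 194, 116, 76, 80, 81, 100, 109, 108, 107, 107, 107, 106, 106, 106, 106, 106, 107, 106, 107, 106, 106, 107, 106, 106, 106, 106, 106, 106, 106, 105, 106, 22, 29, 29, 30, 29, 59]
180 251 312
230 253 310
button centroid (np.float64(282.23277909738715), np.float64(286.73871733966746)) 421
w11 col brightness [193, 195, 79, 52, 54, 53, 75, 96, 110, 114, 114, 115, 113, 114, 114, 114, 114, 114, 114, 114, 114, 113, 114, 114, 114, 114, 114, 114, 113, 113, 114, 114, 21, 31, 33, 30, 30, 41]
180 251 312
230 253 316
button centroid (np.float64(282.3645418326693), np.float64(288.3207171314741)) 502
```

```bash
python3 - <<'E'
from h import *
for n in("w8","w9","w11"):
    im=np.load(f"pics/{n}.npy").astype(float);g=im.mean(2)
    print(n,[int(v) for v in g[150:190,272:292].mean(1)])
    b=g[262:300,262:304]; ys,xs=np.nonzero(b<60); print(ys.min()+262,ys.max()+262,xs.min()+262,xs.max()+262,[int(v) for v in g[262:300,280:286].mean(1)])
# scene tail
c=env.get_calibration("scene");im=np.load("pics/s11.npy");o=env.get_obs()
g=im.astype(float);sat=g.max(2)-g.min(2);m=((sat<22)&(g.mean(2)>45)&(g.mean(2)<130)).astype(np.uint8)[165:195,220:250]
for r in range(165,192): print(r,''.join('%4d'%v for v in g.mean(2)[r,220:248]))
E
```

```text
w8 [179, 180, 180, 181, 181, 181, 182, 183, 154, 80, 69, 72, 72, 73, 73, 74, 75, 75, 75, 76, 76, 76, 80, 86, 91, 97, 103, 104, 104, 103, 104, 103, 103, 102, 101, 102, 102, 102, 101, 101]
276 299 262 303 [101, 101, 100, 101, 100, 100, 100, 100, 100, 100, 100, 102, 100, 99, 52, 20, 23, 29, 28, 29, 26, 28, 27, 28, 28, 27, 27, 27, 26, 29, 28, 29, 26, 28, 37, 49, 56, 59]
w9 [174, 191, 194, 194, 195, 193, 193, 193, 116, 75, 76, 77, 77, 78, 79, 79, 80, 80, 81, 80, 81, 83, 88, 94, 100, 106, 111, 110, 109, 109, 109, 108, 108, 108, 107, 107, 107, 107, 107, 107]
276 298 262 303 [106, 105, 104, 106, 106, 105, 106, 106, 106, 106, 106, 106, 107, 105, 50, 22, 22, 30, 29, 30, 29, 32, 27, 29, 31, 28, 28, 30, 30, 27, 31, 29, 28, 30, 42, 52, 59, 66]
w11 [194, 193, 194, 194, 195, 195, 197, 196, 78, 45, 50, 51, 51, 51, 53, 52, 54, 53, 54, 54, 54, 57, 62, 69, 76, 84, 89, 94, 97, 101, 105, 108, 111, 114, 114, 115, 114, 115, 115, 114]
276 299 262 303 [113, 114, 113, 114, 113, 114, 114, 113, 113, 114, 114, 115, 115, 106, 37, 11, 25, 31, 32, 31, 31, 31, 32, 31, 33, 30, 31, 32, 30, 31, 30, 30, 29, 30, 35, 38, 
[... 2466 characters left out ...]
86  132 133 130 111  55  24  25  26  26  23  31  41  49  51  53  59  88 120 127 131 133 134 133 133 135 137 140 138
187  136 135 133 125  89  26  26  24  25  26  28  41  51  51  54  78 113 123 126 127 128 132 134 130 133 135 134 137
188  137 134 136 137 118  64  33  25  25  27  25  37  49  56  77 103 118 122 122 125 129 129 129 131 130 132 133 135
189  134 134 134 133 129 116  97  79  57  32  29  37  50  64  89 111 114 116 118 120 122 123 127 128 130 130 131 132
190  132 133 134 138 134 134 129 122 115  93  62  50  74  92 111 113 111 113 114 116 116 120 124 126 127 127 131 133
191  128 132 132 136 134 134 132 135 134 128 112 104 113 117 126 120 115 112 114 112 113 115 119 122 125 126 128 130
```

send_rows([
  [10, 1, 0.5, 8, 0, 0, 0],
  [10, 1.5, 0.5, 12, 0, 0, 0],
  [10, 1.5, 0.5, 12, 0, 0, 0],
  [10, 1.5, 0.5, 12, 0, 0, 0],
  [10, 1, 0, 8, 0, 0, 0],
  [10, 0.5, 0, 3.5, 0, 0, 0],
  [10, 0, 0, 0, 0, 0, 0],
  [10, 0, 0, 0, 0, 0, 0],
  [10, 0, 0, 0, 0, 0, 0],
  [10, 0, 0, 0, 0, 0, 0],
])

```text
time_s: 17.0
tool_pos: [0.5877, -0.1058, 0.1584]
tool_rot: [179.9, 7.7, 11.4]
force: [-0.3, -0.1, -2.4]
grip_width: 0.0256
```

```bash
python3 look.py w12 wrist; python3 look.py s12 scene;python3 look.py t12 top; python3 - <<'E'
from h import *
o=env.get_obs();Rt=R.from_euler("xyz",o["tool_rot"],degrees=True).as_matrix()
g=o["tool_pos"]-.0187*Rt[:,2];psi=np.radians(o["tool_rot"][2])
wx=-np.array([np.cos(psi),np.sin(psi),0]);win=g+.129*wx+[0,0,-.014];print("window est",win,"err",win-[.4640,-.128,.162],o["joint_velocities"])
g=np.load("pics/w12.npy").astype(float).mean(2);print([int(v) for v in g[150:190,272:292].mean(1)])
a,b=[cv2.cvtColor(np.load(f"pics/{n}.npy"),cv2.COLOR_RGB2HSV) for n in("scene0","s12")]
for h,n in((a,"0"),(b,"12")):
    k=h[172:212,250:288];m=(k[...,1]>150)&(k[...,0]<32)&(k[...,0]>15);q=np.nonzero(m);print("mango scene",n,q[1].mean()+250,q[0].mean()+172,m.sum())
im=np.load("pics/t12.npy")
for q in("wand_grip","mango_mid","mandarin_mid"):
    print(q,[(round(r["confidence"],2),[int(v) for v in r["rect"]]) for r in env.regions_of("top",q)][:3])
E
```

```text
17.0 [ 0.5877 -0.1058  0.1584] [179.9346   7.7377  11.418 ] [-0.315  -0.0562 -2.4291] [ 0.0785 -0.2858 -0.0038] 0.025575079393332766
17.05 [ 0.5876 -0.1059  0.1583] [179.9376   7.7462  11.4142] [-0.35   -0.0671 -2.6938] [ 0.0595 -0.3518 -0.0213] 0.025716328138142855
17.1 [ 0.5875 -0.1058  0.1582] [179.945    7.7581  11.4185] [ 0.2903 -0.1919 -2.1201] [ 0.1102 -0.3604 -0.0136] 0.025639266063092518
window est [ 0.4635 -0.1308  0.1626] err [-0.0005 -0.0028  0.0006] [-0.0642  0.0697 -0.0854  0.1251  0.0709 -0.0401  0.0296]
[51, 54, 84, 182, 196, 197, 199, 200, 80, 47, 51, 53, 54, 53, 55, 54, 55, 54, 55, 55, 55, 58, 64, 70, 78, 86, 92, 96, 100, 104, 108, 111, 114, 116, 118, 118, 117, 118, 118, 118]
mango scene 0 266.79238095238094 190.9752380952381 525
mango scene 12 267.8430913348946 192.28103044496487 427
wand_grip [(0.66, [166, 288, 256, 339])]
mango_mid [(0.55, [316, 223, 328, 266])]
mandarin_mid [(0.64, [425, 232, 455, 260])]
```

```bash
python3 - <<'E'
from h import *
c=env.get_calibration("top");im=np.load("pics/t12.npy").astype(int)
print("pred head axis top x=.12,.14 & win",[proj(c,p) for p in([.4635,-.1308,.187],[.444,-.1348,.187])], "edges",[proj(c,[.4635+.0024*s,-.1308-.0118*s,.187]) for s in(-1,1)])
for r in range(225,272,4): print(r,' '.join('%d/%d'%(im[r,x].mean(),im[r,x].max()-im[r,x].min()) for x in range(306,360,2)))
E
```

```text
pred head axis top x=.12,.14 & win [array([341.1358, 233.4959]), array([343.8212, 242.9441])] edges [array([335.4299, 234.8781]), array([346.8322, 232.116 ])]
225 164/74 159/73 160/71 157/71 157/71 154/70 152/71 151/69 133/72 103/87 100/88 75/52 60/22 61/22 67/25 65/26 69/25 72/25 70/27 72/27 72/26 73/24 71/29 73/25 73/28 74/26 74/24
229 160/66 186/19 202/4 206/5 205/5 205/5 194/7 130/60 114/103 116/108 116/109 93/74 59/24 64/24 65/25 67/26 70/27 70/28 71/27 73/26 74/26 73/26 74/26 74/28 73/29 71/28 71/26
233 155/67 184/18 204/4 205/5 205/5 196/8 136/62 118/110 127/114 128/116 125/117 104/90 64/28 64/22 64/22 67/26 72/25 68/25 71/26 72/26 73/26 73/26 76/26 74/26 71/26 73/26 74/26
237 156/67 185/20 205/4 206/4 204/4 170/26 123/102 129/118 130/123 136/123 135/121 116/104 64/32 63/23 64/24 65/24 67/25 68/28 68/25 71/27 73/25 73/28 73/26 74/26 75/27 74/26 71/28
241 165/74 197/27 204/4 204/3 200/5 150/46 129/115 132/123 139/127 146/127 145/126 134/118 72/44 63/24 64/21 67/21 68/26 68/26 70/23 71/29 72/25 72/25 73/29 75/26 73/26 76/24 72/26
245 153/67 182/32 203/4 204/3 198/7 146/57 129/11
[... 497 characters left out ...]
 165/73 163/52 203/6 204/4 204/4 204/4 197/8 153/62 134/122 142/129 142/130 143/130 118/100 65/28 62/22 66/22 69/26 69/29 70/26 73/26 72/25 72/27 73/27 74/26 73/28 72/28 72/26
261 165/75 170/57 207/5 205/4 206/5 204/5 205/6 202/5 177/21 137/83 128/117 132/120 117/105 66/34 62/24 67/25 66/25 68/23 67/27 68/26 71/24 71/28 72/26 72/27 75/27 75/27 71/29
265 162/75 171/61 207/7 204/4 204/4 205/5 204/4 206/6 203/4 204/5 203/4 191/10 162/13 80/17 60/24 61/24 67/23 69/25 71/25 73/24 72/26 69/28 71/26 71/26 72/25 73/28 73/26
269 156/72 155/70 152/67 152/63 146/62 144/61 145/63 144/63 144/63 147/66 148/65 149/66 143/64 88/36 61/24 63/24 69/24 68/25 71/24 70/26 73/24 70/28 72/27 72/26 71/27 76/28 71/27
```

send_rows([
  [10, 0, -1.2, 0, 0, 0, 0],
  [10, 0, -1.2, 0.3, 0, 0, 0],
  [10, 0, 0, 0, 0, 0, 0],
  [10, 0, 0, 0, 0, 0, 0],
  [10, 0, 0, 0, 0, 0, 0],
  [10, 0, 0, 0, 0, 0, 0],
  [10, 0, 0, 0, 0, 0, 0],
  [10, 0, 0, 0, 0, 0, 0],
])

```text
time_s: 18.1
tool_pos: [0.5868, -0.1035, 0.1574]
tool_rot: [180.0, 7.8, 11.4]
force: [-0.6, -0.6, -1.6]
grip_width: 0.0258
```

```bash
python3 - <<'E'
from h import *
o=env.get_obs();Rt=R.from_euler("xyz",o["tool_rot"],degrees=True).as_matrix()
g=o["tool_pos"]-.0187*Rt[:,2];psi=np.radians(o["tool_rot"][2])
wx=-np.array([np.cos(psi),np.sin(psi),0]);win=g+.129*wx+[0,0,-.014];print("window est",win,"err",win-[.4640,-.128,.162],np.abs(o["joint_velocities"]).max(),o["tool_rot"],o["grip_width"])
print(env.sign_off())
E
```

```text
window est [ 0.4628 -0.1285  0.162 ] err [-0.0012 -0.0005 -0.    ] 0.08450617936164138 [179.9591   7.7981  11.417 ] 0.025823566122700217
the job is handed in; nothing more can be done
None
```

The job is handed in at about 18 s of the 64 s allowed, with the wand held level over the mango. With the wand still holstered, I turned the trim knob about 80° clockwise until the needle met the tooth. I then drew the wand about 120 mm out along its holster, levelled it, and carried it to the mango.

**Last checks:**
- **Needle:** a close crop showed it on the tooth to within about half a degree before I let go. It still looked on the tooth in later pictures.
- **Wand position:** the window works out 1.3 mm off the mango's centre sideways and 80 mm above its top. This comes from the arm's pose and the grasp, because the arm and gripper hid the window from the cameras.
- **Level:** this is also worked out from the grasp. The handle's edges matched in the wrist pictures at the grasp, after drawing out, and over the mango, so it did not slip.
- **Stillness:** the arm had settled and the grip was firm.
- **Other things on the bench:** nothing appeared moved in the pictures I viewed, and the recorded forces showed no contact with the fruits or loose things.

**Disagreements:**
- The scene camera put the wand about 3 mm further toward +y than the arm's pose did. I judged it within reading and calibration error and kept the arm's figure.
- My first angle readings gave between 72° and 83° of knob turn, so I set the knob by watching the needle.

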